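# Hook the slide drawer out from under its ledge

## Robot

A 6-joint arm with a two-finger parallel gripper is mounted at the origin on the work surface. World frame = base frame: x ahead of the robot, y to its left, z up, the work surface at z = 0. Lengths are in mm, angles in degrees, forces in N, time in s.
With the tool pointing down it reaches from about 275 to 825 mm from the base axis. Payload 5.2 kg.
Tool frame: the origin (TCP) lies at the very end of the fingers, on their centre line; the grasp point (between the pads) lies 19 mm behind it (pinch_z is the distance from the TCP to the grasp point, in mm); z points along the fingers, y is the line along which they close (so a half turn about z gives the same grasp; the last joint's range is limited). The gripper opens to 93 mm and grips with 3 to 60 N. Pads are 15 mm wide; open, the fingers measure 128 mm over their backs; the gripper's body (75 mm by 188 mm) begins 65 mm behind the grasp point.
Start: joints at [-83.297, 14.817, 87.949, -0, 77.235, -11.62], TCP at [172.928, -522.112, 218.653] pointing down, gripper open.
Joint ranges: [-179.93, 179.93], [-52.35, 119.4], [10.71, 147.94], [-69.91, 249.91], [12.55, 155.21], [-178.61, 178.61]. Speed limits (degrees/s): [147.25, 147.25, 180, 180, 180, 180].

## Interface

Orientations are given as a 3x3 rotation matrix whose columns are the frame's x, y, z axes.
In Python, from cell import move_ptp, move_straight, movej, open_gripper, close_gripper, pause, ik, get_obs, snapshot, MotionError, job_done, pinch_z gives the robot as it stands. Calls block until the motion is done:
- move_ptp(position, orientation): joint-space move of the TCP to a pose.
- move_straight(position, frame=None, vel=150): straight line of the TCP; frame=None keeps the orientation; vel is the mean speed in mm/s.
- movej(angles): joint-space move.
- open_gripper() and close_gripper(squeeze=None): open the fingers fully, or close them until they stop; squeeze is the grip in N (None keeps the last).
- pause(seconds).
- ik(position, orientation): joint angles nearest the present ones, or None.
- get_obs(): the state.
- snapshot(name): name is "scene" or "top" or "wrist"; returns a dict with "image" (420x560x3 uint8, red, green, blue), "camera_matrix" (3x3 intrinsics, pixels), "view" (4x4, takes a point from world to camera coordinates); the wrist camera has in their place "hand_eye" (4x4, takes a point from camera to tool coordinates, whose origin is the TCP and whose axes are the flange's). Camera axes: x right, y down, z forward; pixel columns grow to the right and rows downward; lengths in mm; the calibration is good to about 2 mm. The wrist camera is an equidistant fisheye: a pixel r from the principal point sees the ray r / f radians off the axis. A picture is of the moment at which its call begins: read the wrist's pose just before it. There is no depth.
A pose or a line that the arm cannot do raises MotionError and nothing moves.
- job_done(): hands the job in; it is judged then, once.
The state is a dict: "t": time; "joint_pos": joint angles; "joint_vel": joint speeds; "joint_torque": joint torques, N m; "tool_pos": TCP position; "eef_rot": TCP orientation; "wrist_force": force on the tool from outside, world axes, zero at the start; "wrist_torque": the same for the moment, N m; "grip_width": finger opening in mm; "finger_force": force on a finger pad.
Only numpy, scipy, OpenCV 4.12 (cv2) and the standard library are available. Lean on these libraries where they do the work, as an engineer would, in place of code of your own. Each camera call takes 0.05 s, during which the arm holds its last target. There are 200 camera calls.

## Task

The slide drawer of the low white cabinet is shut and its pull loop is out of sight under the cabinet's front ledge, clamped at some unknown place across the drawer's front. Take the orange-handled hooked rod from its rest, feel gently for the loop with the hook, catch it and draw the drawer fully out, easing it onto its stop, pressing and pulling lightly all the while and keeping the gripper itself off the cabinet and drawer. Then lay the rod back in both forks of its rest, hook hanging down, let go, and leave the dishes, bottle and tip box undisturbed.

Things in the scene. Friction and masses are not known exactly. Their poses are not given: they have to be found in the camera images.
- cabinet: Low white slide cabinet, 240 deep (x) x 190 wide (y) x 100 mm high, fixed to the bench; origin at the centre of its underside; -x is its front, facing the robot. Its 12 mm top slab (underside at 88 mm) ends in front as the ledge. Two side cheeks 20 mm thick run the full depth up to the ledge, leaving a front recess 150 mm wide and 88 mm high.
- ledge (a point): Middle of the ledge's front edge (blue trim), 94 mm above the bench, 120 mm in front (-x) of the cabinet's origin; axes as the cabinet's. The trim stands 4 mm further out. 42 mm behind the edge is the shut drawer's flat grey front, 12 to 78 mm above the bench.
- loop_middle (a point): NOT the loop: fixed point on the cabinet's middle plane, 86 mm in front of its origin, 38 mm up. With the drawer shut the loop's hole centre is at this x and height, but anywhere within 40 mm either side in y (cabinet axes; y not measured). It does not shift under a light push. Beside it the recess is free down to the bench. Loop shape: see loop_height.
- loop_height (a point): Point at the height of the loop's top, 41 mm, 3 mm above loop_middle. The loop is a flat level rectangular eye of 6 x 6 mm steel bar, 35 to 41 mm above the bench, 25 mm wide (y) and sticking out 22 mm (-x) from the drawer's front; its hole is upright, 13 mm wide (y) x 16 mm long (x), closed behind by the drawer's front.
- drawer (a joint): How far the drawer is out, m: 0 shut, 0.095 fully out at its hard stop (arrive slowly, 20 mm/s or less, and stop when the pull rises); it starts up to 0.012 out. The drawer and loop move along the cabinet's -x by this value. It drags with about 3 N plus 15 N per m/s and stays where it is left.
- rod_grip (a point): Centre of the handle of the loose hooked rod (0.15 kg). Orange handle 120 long (x) x 18 wide (y) x 20 mm high; x points along the rod to the hook, z up. The handle's middle 70 mm, between the forks of the rest, can be gripped from above across y.
- rod_tip (a point): Lowest point of the hook, 120 mm ahead (x) of the handle's centre and 22 mm below it; axes as the handle's. A 7 mm diameter steel rod runs from the handle's front end at mid-height to 120 mm from the handle's centre and there bends straight down (-z) into the hook, 7 mm in diameter with a round end.
- rest_mid (a point): Centre of the handle when at rest, 40 mm above the bench; x the way the hook points. The fixed rest: aluminium base plate 130 x 60 x 6 mm with two forks 8 mm thick at x = -42 and +42 mm; fork floors 30 mm above the bench, notches 24 mm wide at the floor, flaring to 44 mm at the prong tips, 57 mm above the bench. At the start the rod may lie 6 mm along and 2 mm across from here.
- rod: The same hooked rod; this origin is at the centre of the handle's underside, 10 mm below point rod_grip.
- tipbox: Blue pipette tip box with clear lid, 120 x 85 x 60 mm, loose; origin at the centre of its underside. Leave alone.
- dishes: Two stacked covered culture dishes, 90 mm diameter, 34 mm high, loose on top of the cabinet; origin at the centre of their underside. Leave alone.
- bottle: Amber bottle, 66 mm diameter, 140 mm high, loose, beside the cabinet; origin at the centre of its underside. Leave alone.
Things that resemble listed ones, but are neither listed nor needed, are in the scene too. There is more than one size of the rod; the job needs the larger. Leave any black look-alike of the part that bears rest_mid alone.

How it is judged:
By the outcome, as a careful person would: the job done as asked, in the order asked, and still so for the second after the job is handed in, with the robot touching nothing.
It also fails if it takes over 64 s, if anything falls off the work surface, if the arm or the gripper's body presses on something with over 40 N, if the wrist force passes 120 N, or if a joint passes its speed limit or range.

## Working session

There is one attempt and no reset: what is moved stays moved. The work goes in short steps, each a Python script; the robot and the scene stay as the last script left them, time stands still between calls to the robot, and variables do not carry over. Pictures are saved under pics/ and viewed, at most 10 in all, crops included, and the job is handed in when it is done.

```bash
ls; mkdir -p pics
python3 - <<'E'
from cell import *
import cv2,numpy as np,pickle
d={}
for n in ["scene","top","wrist"]:
    o=get_obs(); s=snapshot(n); d[n]=(o,s); cv2.imwrite(f"pics/{n}0.png",s["image"][:,:,::-1])
    print(n,s["camera_matrix"].round(1).tolist(),(s.get("view") if "view" in s else s["hand_eye"]).round(3).tolist())
pickle.dump(d,open("s0.pkl","wb")); print(o["t"],pinch_z,o["wrist_force"],o["eef_rot"])
E
```

```text
pics
scene [[424.0, 0.0, 275.3], [0.0, 424.0, 212.1], [0.0, 0.0, 1.0]] [[-0.853, 0.521, -0.021, 459.336], [0.389, 0.61, -0.69, -172.039], [-0.346, -0.597, -0.723, 1509.171], [0.0, 0.0, 0.0, 1.0]]
top [[399.2, 0.0, 283.2], [0.0, 399.2, 208.0], [0.0, 0.0, 1.0]] [[-0.008, -1.0, -0.019, 61.993], [-0.997, 0.009, -0.072, 598.147], [0.072, 0.018, -0.997, 996.889], [0.0, 0.0, 0.0, 1.0]]
wrist [[325.2, 0.0, 280.2], [0.0, 325.2, 208.2], [0.0, 0.0, 1.0]] [[0.0, -0.962, -0.272, 74.325], [1.0, 0.0, 0.001, -0.194], [-0.001, -0.272, 0.962, -165.235], [0.0, 0.0, 0.0, 1.0]]
0.1 18.8 [0.60784252 0.10903452 0.46582236] [[ 9.49288747e-01  3.14405517e-01 -2.12795008e-04]
 [ 3.14405434e-01 -9.49287394e-01  1.63290193e-03]
 [ 3.11389758e-04 -1.61699934e-03 -9.99998644e-01]]
```

View pics/scene0.png

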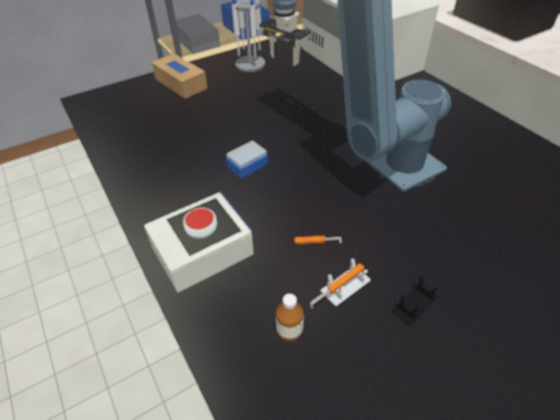

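View pics/top0.png

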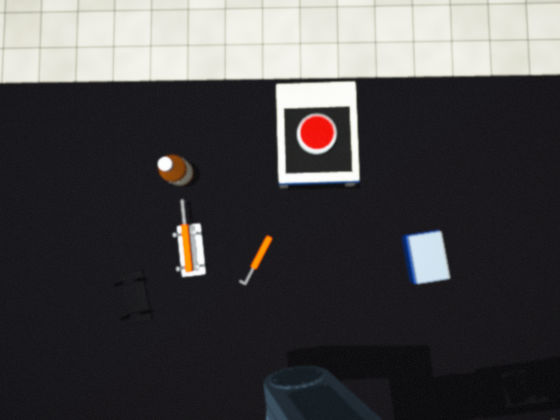

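The scene view shows the white cabinet at (200,240), the large orange rod in its silver rest at (345,280), and decoys: a small loose rod at (320,240) and a black rest at (415,300). In the top view the rest is at (190,250), the rod hook points up to (183,203), and the cabinet's front edge is at row ~182, columns 279–357.

```bash
cat > h.py <<'E'
from cell import *
import numpy as np, cv2
def cam(o,s):
    """camera centre and camera->world rotation"""
    if "view" in s:
        V=np.linalg.inv(s["view"]); return V[:3,3],V[:3,:3]
    T=np.eye(4); T[:3,:3]=o["eef_rot"]; T[:3,3]=o["tool_pos"]; T=T@s["hand_eye"]
    return T[:3,3],T[:3,:3]
def onplane(o,s,px,z):
    """pixels (n,2) -> world points on the level plane z"""
    px=np.atleast_2d(np.float64(px)); K=s["camera_matrix"]; C,R=cam(o,s)
    a=(px-K[:2,2])/[K[0,0],K[1,1]]
    if "view" in s: r=np.c_[a,np.ones(len(a))]
    else:
        th=np.linalg.norm(a,axis=1,keepdims=True); r=np.c_[a/np.maximum(th,1e-9)*np.sin(th),np.cos(th)]
    d=r@R.T
    return C+d*((z-C[2])/d[:,2])[:,None]
def masks(im):
    hsv=cv2.cvtColor(im,cv2.COLOR_RGB2HSV); H,S,V=cv2.split(hsv)
    return dict(orange=((H>5)&(H<20)&(S>170)&(V>120)).astype(np.uint8),
      white=((S<50)&(V>140)).astype(np.uint8), blue=((H>100)&(H<125)&(S>120)&(V>50)).astype(np.uint8))
def blobs(m,amin):
    n,l,st,c=cv2.connectedComponentsWithStats(m)
    return [(l==i) for i in range(1,n) if st[i,4]>=amin]
def rect(P):
    """minAreaRect of world points: centre, (long,short), angle of long side in deg"""
    (c,(w,h),a)=cv2.minAreaRect(np.float32(P[:,:2]))
    if w<h: w,h,a=h,w,a+90
    return np.round(c,1),np.round((w,h),1),round((a+90)%180-90,2)
def px(b): return np.argwhere(b)[:,::-1]
def Rz(yaw):
    """tool down, closing direction y across a rod pointing along yaw (deg)"""
    c,s=np.cos(np.radians(yaw)),np.sin(np.radians(yaw))
    return np.array([[c,s,0],[s,-c,0],[0,0,-1.]])
E
python3 - <<'E'
from h import *; import pickle
d=pickle.load(open("s0.pkl","rb")); o,s=d["top"]; m=masks(s["image"])
for k,z,a in (("orange",50,60),("white",100,150),("blue",94,20)):
    for b in blobs(m[k],a):
        p=px(b); print(k,len(p),p.min(0),p.max(0),*rect(onplane(o,s,p,z)))
print(cam(o,s)[0])
E
```

```text
orange 297 [159 156] [183 180] [698.3 334.5] [62.  51.8] -35.08
orange 308 [181 224] [192 271] [501.8 296.9] [117.1  17.2] 6.28
orange 274 [250 235] [271 269] [489.  111.8] [89.  18.9] -28.02
white 44072 [0 0] [559  82] [999.7  72.2] [1370.   208.9] 88.89
white 3747 [276  81] [359 182] [776.2 -26.5] [240.7 192.5] 1.11
white 297 [297 114] [336 153] [770.7 -25.1] [94.6 92.9] -0.67
white 164 [158 156] [172 170] [702.8 338.2] [33.8 32.1] 63.02
white 841 [173 223] [205 276] [497.  277.6] [121.7  66.8] 7.7
white 1525 [410 232] [449 283] [ 474.9 -282.5] [108.8  75.2] 8.9
blue 117 [285 182] [348 185] [652.  -23.9] [149.8   4.7] -88.72
blue 405 [401 229] [438 284] [ 490.7 -245.5] [141.6  73.9] -23.84
[ 525.22462342   38.36957455 1038.30573969]
```

Run:
```python
from h import *; import pickle
d={}
def view(n,p,yaw):
    print(n,ik(p,Rz(yaw))); move_ptp(p,Rz(yaw)); pause(.15); o=get_obs(); s=snapshot("wrist"); d[n]=(o,s)
    cv2.imwrite(f"pics/{n}.png",s["image"][:,:,::-1]); print(n,o["t"],o["tool_pos"],o["wrist_force"])
view("cab",[580,-26,250],1.1)
view("rod",[500,296,190],6.5)
pickle.dump(d,open("s1.pkl","wb"))
for n,L in (("cab",(("white",100,800),("blue",94,60))),("rod",(("orange",50,300),("white",6,800)))):
  o,s=d[n]; m=masks(s["image"])
  for k,z,a in L:
    for b in blobs(m[k],a):
        p=px(b); print(n,k,len(p),p.min(0),p.max(0),*rect(onplane(o,s,p,z)))
a=np.hstack([d["cab"][1]["image"],d["rod"][1]["image"]]); cv2.imwrite("pics/w1.png",cv2.resize(a,(800,300),interpolation=cv2.INTER_AREA)[:,:,::-1])
```

```text
cab [-1.35686879e+01  1.69423205e+01  8.06646127e+01 -2.54444375e-14
  8.23930668e+01  7.53313121e+01]
cab 2.5917 [579.97054372 -26.85973382 249.93283107] [ 0.2529654   0.03694387 -0.35306098]
rod [ 1.96324697e+01  1.91326427e+01  8.60620844e+01 -2.54444375e-14
  7.48052729e+01  1.03132470e+02]
rod 4.0667 [500.9674338  294.81268137 190.29340118] [-0.29678844 -0.03556014 -0.80378088]
cab white 7100 [188   0] [381 120] [718.  -29.1] [189.7 126.9] -88.75
cab white 1256 [230   0] [331  51] [748.8 -24.5] [98.6 55.6] -88.9
cab white 1887 [ 40 156] [ 97 266] [556.7 225.9] [142.7  53.8] 6.74
cab white 1797 [448 224] [498 267] [ 519.  -261.3] [73.2 55.5] -81.16
cab white 1349 [127 243] [192 297] [483.3 106.3] [116.1  29.4] -44.96
cab white 1273 [369 243] [432 297] [ 488.9 -163.6] [113.   28.2] 46.7
cab white 1026 [ 79 402] [206 419] [210.9 218.8] [276.4  50.7] -73.03
cab blue 805 [188 120] [381 125] [651.8 -30.6] [194.1   4.4] -88.89
cab blue 1594 [429 212] [493 293] [ 525.3 -224.9] [114.5  75.2] -32.37
rod orange 893 [239   0] [303  18] [681.1 323.6] [60.3 19.7] -84.31
rod orange 689 [270 174] [284 241] [488.7 296.4] [68.2 13.9] 6.58
rod orange 694 [401 185] [454 250] [496.8 136.3] [80.7 19.8] -28.66
rod white 6191 [480   0] [559  97] [735.    8.4] [155.3 143. ] -76.98
rod white 833 [235   3] [306  36] [684.2 325.8] [76.5 40. ] -84.3
rod white 5170 [248  71] [308 252] [525.  299.7] [203.6  65.5] 6.39
rod white 1767 [124 241] [195 299] [371.6 431.2] [137.9  37.9] -40.08
rod white 1835 [366 241] [436 299] [409.5 128.4] [135.5  42.9] 45.42
rod white 1197 [  0 257] [ 47 345] [285.2 707. ] [216.5  88.1] -26.8
rod white 1078 [513 257] [559 331] [ 393.4 -150.7] [201.1  73.8] 46.11
rod white 8389 [103 298] [458 375] [297.8 269.8] [513.5 142.3] -77.93
rod white 1405 [ 78 400] [241 419] [ 70.7 500. ] [369.2  64.4] -69.14
```

View pics/w1.png

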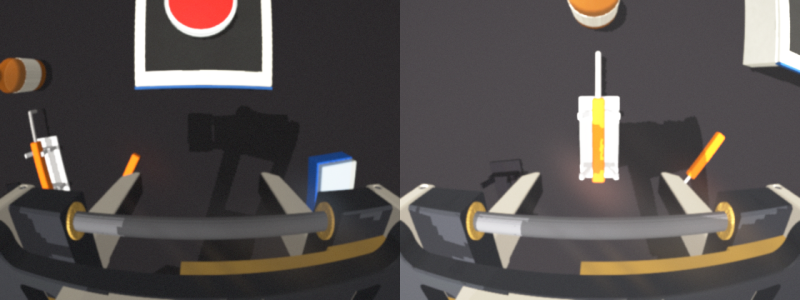

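Left half: the cabinet's blue trim front edge at row ~88, columns 135–271 of the reduced picture; right half: the rod in the rest, centred near (599,140), hook end up at (598,55). Nothing looks disturbed.

Run:
```python
from h import *; import pickle
d=pickle.load(open("s1.pkl","rb")); o,s=d["rod"]
H,S,V=cv2.split(cv2.cvtColor(s["image"],cv2.COLOR_RGB2HSV))
m=((H>4)&(H<32)&(S>130)&(V>120)).astype(np.uint8)
for b in blobs(m,300): print("orange",px(b).min(0),px(b).max(0),*rect(onplane(o,s,px(b),50)))
w=((S<60)&(V>95)).astype(np.uint8); sub=w.copy(); sub[:,:235]=0; sub[:,320:]=0; sub[:40]=0; sub[256:]=0
for b in blobs(sub,300):
    p=px(b); print("w",p.min(0),p.max(0)); r=p[p[:,1]<125]; print("shaft",[*rect(onplane(o,s,r,40))])
    for row in range(p[:,1].min(),p[:,1].max()+1,8):
        q=p[p[:,1]==row][:,0]; print(row,q.min(),q.max(),len(q),end=" | ")
im=s["image"][60:270,220:340]; cv2.imwrite("pics/rodc.png",cv2.resize(im,None,fx=2.8,fy=2.8)[:,:,::-1])
o,s=d["cab"]; b=blobs(masks(s["image"])["blue"],300)[0]
p=px(b); e=np.array([p[p[:,0]<p[:,0].min()+4].mean(0),p.mean(0),p[p[:,0]>p[:,0].max()-4].mean(0)]); print(onplane(o,s,e,94).round(1))
```

```text
orange [237   0] [304  21] [679.5 323.9] [63.2 22.9] -84.35
orange [268 137] [287 255] [498.6 297. ] [118.9  19.4] 6.42
orange [401 184] [455 251] [496.9 136.5] [82.1 21.3] -28.34
orange [ 93 283] [119 335] [332.6 497. ] [89.7 35.6] -12.26
orange [444 283] [468 335] [382.1  58.2] [88.6 34.5] 22.29
orange [253 330] [539 384] [294.9  82.4] [446.5  44.6] -83.63
w [235  70] [319 255]
shaft [array([595.9, 308.2]), array([52.8,  9.6]), 6.33]
70 275 278 4 | 78 272 282 11 | 86 272 281 10 | 94 272 282 11 | 102 272 281 10 | 110 272 282 11 | 118 272 281 10 | 126 272 282 11 | 134 251 306 56 | 142 249 308 42 | 150 249 308 43 | 158 247 308 45 | 166 247 309 46 | 174 250 307 41 | 182 250 306 40 | 190 250 306 40 | 198 250 306 39 | 206 250 306 40 | 214 235 306 51 | 222 235 306 55 | 230 235 305 53 | 238 235 307 57 | 246 235 316 65 | 254 235 319 64 | [[ 650.3   64.7   94. ]
 [ 651.   -31.    94. ]
 [ 654.2 -126.    94. ]]
```

View pics/rodc.png

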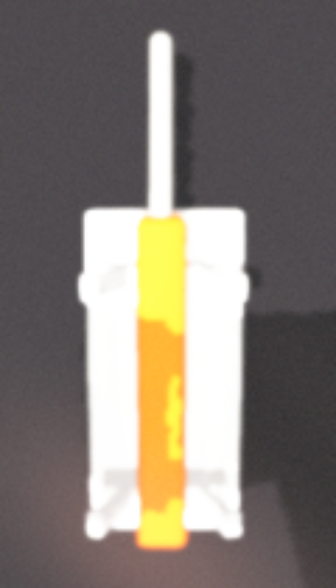

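The handle is cleanly seen, centre ≈(499,297), yaw 6.4°, and hook straight ahead. Grasp it.

Run:
```python
from h import *; import json
yaw=6.4; R=Rz(yaw); g=np.array([499.2,297.,22.])
move_ptp(g+[0,0,60],R); move_straight(g,vel=120); pause(.1)
close_gripper(60); pause(.2); o=get_obs(); print(o["t"],o["tool_pos"],o["grip_width"],o["finger_force"],o["wrist_force"])
json.dump(dict(g=o["tool_pos"].tolist(),R=o["eef_rot"].tolist()),open("grasp.json","w"))
move_straight(g+[0,0,15],vel=60); pause(.2)
F=[]
for i in range(8): o=get_obs(); F.append(o["wrist_force"]); pause(.02)
print(o["t"],np.mean(F,0),np.std(F,0),o["grip_width"],o["wrist_torque"])
s=snapshot("wrist"); cv2.imwrite("pics/lift.png",s["image"][:,:,::-1])
m=masks(s["image"]); H,S,V=cv2.split(cv2.cvtColor(s["image"],cv2.COLOR_RGB2HSV))
w=((S<60)&(V>95)).astype(np.uint8)
```

```text
6.7333 [499.20975609 297.01110091  21.98700824] 17.60510618436432 59.999815821647644 [-0.03198169  0.34823414 -0.76506176]
7.45 [ 0.2651172   0.01050367 -1.82874894] [0.51750654 0.5772458  0.5652988 ] 17.41049708207386 [ 0.01385464 -0.0035391   0.0456042 ]
```

View pics/lift.png

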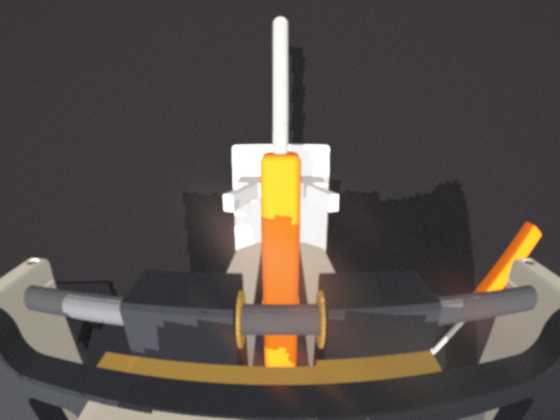

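```bash
cat >> h.py <<'E'
YAW=1.17; A=np.array([np.cos(np.radians(YAW)),np.sin(np.radians(YAW)),0]); B=np.array([-A[1],A[0],0]); L=np.array([654.,-30.,0])
def tcp(u,v,z):
    """TCP for the hook at u behind the ledge edge, v left of the middle plane, tip at height z"""
    return L+A*(u-120)+B*v+[0,0,z+4]
def uvz():
    p=get_obs()["tool_pos"]; q=p-L; return np.array([q@A+120,q@B,p[2]-4])
def force(n=4):
    F=[]
    for i in range(n):
        o=get_obs(); F.append(np.r_[o["wrist_force"]@A,o["wrist_force"]@B,o["wrist_force"][2],o["wrist_torque"]])
        pause(.012)
    return np.mean(F,0)
def feel(start,d,dist,thr,step=1.0,vel=25):
    """step along d (uvz) till the opposing force passes thr; returns uvz of contact or None"""
    d=np.array(d,float); f0=force(8)[:3]@d; n=0; log=[]
    while n<dist:
        n+=step; move_straight(tcp(*(start+d*n)),vel=vel); f=force(3)[:3]@d-f0; log.append(round(f,1))
        if f<-thr*.6: 
            f=force(6)[:3]@d-f0; log.append(("chk",round(f,2)))
            if f<-thr*.7: print(log[-8:]); return uvz()
    print(log[-8:]); return None
E
python3 - <<'E'
from h import *
g=get_obs()["tool_pos"]
move_straight(g+[0,0,80],vel=200)
R=Rz(YAW); move_ptp(tcp(-25,60,75),R); move_straight(tcp(-25,60,31),vel=150); pause(.2)
t0=get_obs()["t"]; f=force(10); print(t0,f.round(3),uvz())
r=feel(np.array([-25,60,31.]),[1,0,0],4,2.); t1=get_obs()["t"]; print("per step",(t1-t0)/4,r,uvz())
s=snapshot("wrist"); cv2.imwrite("pics/pre.png",s["image"][:,:,::-1])
E
```

```text
9.7667 [ 0.148  0.063 -1.431  0.035  0.019  0.006] [-24.30961099  60.02016824  31.88987438]
[np.float64(0.8), np.float64(0.6), np.float64(0.1), np.float64(0.4)]
per step 0.3125 None [-20.92580246  59.98678305  31.01843246]
```

View pics/pre.png

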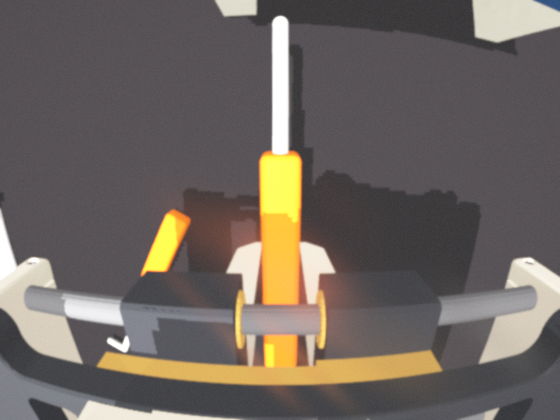

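The rod is held straight (hook column ~280), tip just in front of the cabinet. The left cheek's inner foot is at about (257,12) and the right one's at (474,38).

Run:
```python
from h import *
o=get_obs(); s={}
s=snapshot("wrist"); im=s["image"]; g=cv2.cvtColor(im,cv2.COLOR_RGB2GRAY)
print([ (r,[c for c in range(205,330) if g[r,c]>110][::6]) for r in (4,10)],[ (r,[c for c in range(440,520) if g[r,c]>110][:2]) for r in (10,30,36)])
p=onplane(o,s,[[257,14],[474,36]],0); q=p-L; print(np.c_[q@A,q@B])
```

```text
[(4, [216, 222, 228, 234, 240, 246, 252]), (10, [220, 226, 232, 238, 244, 250, 256])] [(10, [473, 474]), (30, [474, 475]), (36, [475, 476])]
[[  0.41121548  73.9842663 ]
 [  0.32697741 -73.93671403]]
```

The cheeks come out at v = ±74 (nominal ±75) and u ≈ 0.4, so the cabinet frame is good. Now enter beside the loop and sweep.

Run:
```python
from h import *
f0=force(8)
for u in (-5,10,25):
    move_straight(tcp(u,60,31),vel=60); pause(.1); f=force(5)-f0; print(u,f[:3].round(2))
    if abs(f[:2]).max()>2.5: raise SystemExit("contact")
r=feel(np.array([25,60,31.]),[0,-1,0],88,2.,step=1.5,vel=40)
print("touch",r,get_obs()["t"],(force(8)-f0).round(3),uvz())
```

```text
-5 [-0.24  0.14 -0.15]
10 [ 0.2  -0.05  0.35]
25 [-0.04 -0.28 -0.33]
[np.float64(0.4), np.float64(0.4), np.float64(-0.1), np.float64(0.2), np.float64(0.3), np.float64(0.0), np.float64(-1.8), ('chk', np.float64(-1.68))]
touch [24.94141694 18.21037757 30.98354461] 20.6417 [-0.242  1.682 -0.272  0.298 -0.003  0.195] [24.93446652 18.21440879 30.97070227]
```

Run:
```python
from h import *
move_straight(tcp(25,22,31),vel=40); move_straight(tcp(1,22,31),vel=120); move_straight(tcp(1,2.7,31),vel=80); pause(.15)
r=feel(np.array([1,2.7,31.]),[1,0,0],22,2.,step=1.,vel=30)
print("touch",r,get_obs()["t"],force(8).round(3))
```

```text
[np.float64(-0.1), np.float64(0.2), np.float64(-0.2), np.float64(-0.0), np.float64(0.3), np.float64(-0.4), np.float64(-2.1), ('chk', np.float64(-2.75))]
touch [ 9.40272161  2.80984266 30.84182463] 24.4417 [-3.037 -0.142 -0.601  0.007  0.466 -0.034]
```

Run:
```python
from h import *
move_straight(tcp(5,2.7,31),vel=40); move_straight(tcp(5,2.7,48),vel=100); move_straight(tcp(26.7,2.6,48),vel=80); pause(.2)
print(uvz(),force(8).round(2))
r=feel(np.array([26.7,2.6,48.]),[0,0,-1],16,2.,step=2.,vel=40)
print("down",r,uvz(),get_obs()["t"])
if r is None:
    # confirm capture: small pull in -x should meet the front bar after about 4.5 mm
    r=feel(np.array([26.7,2.6,32.]),[-1,0,0],9,2.,step=1.,vel=25); print("bar",r,get_obs()["t"],force(8).round(2))
```

```text
[26.11680402  2.74704709 47.77424097] [-0.09 -0.04 -1.61  0.03  0.01 -0.  ]
[np.float64(-0.7), np.float64(0.7), np.float64(-0.2), np.float64(-0.3), np.float64(-0.0), np.float64(-0.2), np.float64(0.4), np.float64(0.2)]
down None [26.61825701  2.61232777 31.87756062] 28.0583
[np.float64(-0.4), np.float64(-0.5), np.float64(-0.4), np.float64(0.3), np.float64(-1.7), ('chk', np.float64(-1.68))]
bar [22.01416563  2.54761948 32.10582903] 29.55 [ 1.51  0.27 -2.35  0.02 -0.24  0.  ]
```

Run:
```python
from h import *
fz=-.09; v=2.6
def pull(u,vel,n=4):
    move_straight(tcp(u,v,32),vel=vel); return (force(n)[0]-fz).round(2)
for u in (17,0,-18,-36,-52): 
    f=pull(u,35); print(u,f,end=" ")
    if f>7: raise SystemExit("high")
u=-52
while u>-74:
    u-=1; f=pull(u,10,3); print(u,f,end=" ")
    if f>5.: 
        f=(force(8)[0]-fz).round(2); print("chk",f)
        if f>4.8: break
print(uvz(),get_obs()["t"],force(8).round(2))
```

```text
17 1.18 0 0.35 -18 0.14 -36 0.21 -52 -0.24 -53 1.18 -54 3.27 -55 3.07 -56 2.81 -57 2.79 -58 2.87 -59 2.69 -60 2.85 -61 2.7 -62 2.33 -63 3.01 -64 3.07 -65 5.58 chk 5.13
[-64.25232359   2.45941425  32.1779103 ] 36.2833 [ 4.96  0.38 -3.79  0.12 -0.65  0.07]
```

Run:
```python
from h import *
move_straight(tcp(-65.8,2.6,32),vel=6); f=force(10); print("pull",f.round(2),uvz())
move_straight(tcp(-60.5,2.6,32),vel=25); pause(.1); print("free",force(8).round(2),uvz())
move_straight(tcp(-60.5,2.6,52),vel=60); move_straight(tcp(-62,2.6,100),vel=150); pause(.15)
o=get_obs(); s=snapshot("wrist"); cv2.imwrite("pics/out.png",s["image"][:,:,::-1]); t=snapshot("top"); cv2.imwrite("pics/topout.png",t["image"][:,:,::-1])
a=cv2.imread("pics/lift.png"); b=s["image"][:,:,::-1]
for im in (a,b):
    H,S,V=cv2.split(cv2.cvtColor(np.ascontiguousarray(im),cv2.COLOR_BGR2HSV))
    w=((S<70)&(V>150)).astype(np.uint8); w[:,:255]=0; w[:,305:]=0; w[140:]=0
    q=max(blobs(w,30),key=lambda k:k.sum()); p=px(q); print(p[:,1].min(),[p[p[:,1]==r][:,0].mean().round(1) for r in (25,60,100,130)])
    m=((H>4)&(H<32)&(S>130)&(V>120)); m[:, :255]=0; m[:,305:]=0; m[230:]=0; p=px(m); print("handle",p.min(0),p.max(0))
print(o["t"],o["grip_width"])
c=np.hstack([b[:,:,:],t["image"][60:270,220:440,::-1].repeat(2,0).repeat(2,1)]); cv2.imwrite("pics/o2.png",cv2.resize(c,(800,int(420*800/c.shape[1]))))
```

```text
pull [ 6.99  0.66 -4.62  0.16 -0.91  0.07] [-64.29768641   2.36732708  32.30643877]
free [-0.23  0.08 -1.24  0.02  0.01 -0.  ] [-60.94114815   2.68280938  31.88580699]
16 [np.float64(280.0), np.float64(280.0), np.float64(280.0), np.float64(280.0)]
handle [260 153] [300 229]
0 [np.float64(279.5), np.float64(279.0), np.float64(280.0), np.float64(280.0)]
handle [255  38] [304 229]
38.3417 17.399667009522712
```

View pics/o2.png

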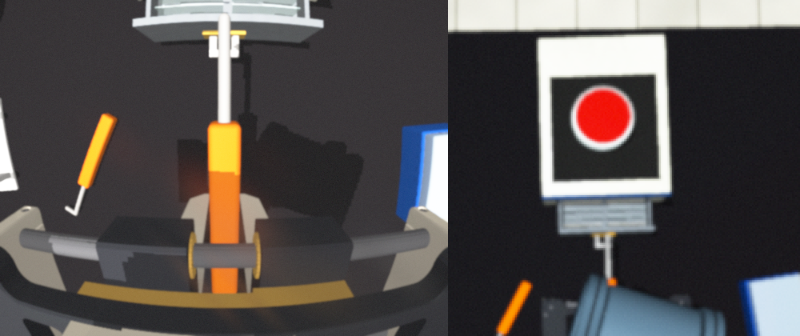

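The drawer is out, with the loop and hook clear of each other at ~(225,40) in the left half. The rod sits unchanged in the gripper (handle front at the same row as after the lift), and the pull rose without motion, so the stop was reached. Return the rod.

Run:
```python
from h import *; import json
J=json.load(open("grasp.json")); g=np.array([499.2,297.,22.]); R=Rz(6.4)
move_ptp(g+[0,0,80],R); pause(.2); f0=force(8); 
for dz in (30,12,4,1.5,.3):
    move_straight(g+[0,0,dz],vel=60 if dz>5 else 20); pause(.05); f=force(5)-f0; print(dz,f[:3].round(2))
    if abs(f[:3]).max()>6: break
print(get_obs()["tool_pos"])
open_gripper(); pause(.2); move_straight(g+[0,0,120],vel=150); move_ptp(g+[0,0,168],R); pause(.2)
o=get_obs(); s=snapshot("wrist"); cv2.imwrite("pics/back.png",s["image"][:,:,::-1]); print(o["t"],o["wrist_force"])
H,S,V=cv2.split(cv2.cvtColor(s["image"],cv2.COLOR_RGB2HSV))
m=((H>4)&(H<32)&(S>130)&(V>120)).astype(np.uint8)
for b in blobs(m,300)[:3]: print(px(b).min(0),px(b).max(0),*rect(onplane(o,s,px(b),50)))
a=s["image"][:,:,::-1]; t=snapshot("scene")["image"][:,:,::-1]; cv2.imwrite("pics/fin.png",cv2.resize(np.hstack([a[:300],t[100:400]]),(800,214),interpolation=cv2.INTER_AREA))
```

```text
30 [ 0.06  0.28 -0.09]
12 [-0.2   0.58 -0.25]
4 [-0.29  0.05  0.01]
1.5 [-0.12  0.69 -0.15]
0.3 [-0.07 -0.03  0.15]
[499.18516089 296.98898585  22.27571272]
45.8417 [-0.11379114  0.2968489  -0.269476  ]
[241   0] [304  17] [677.5 323.7] [58.8 18.4] -84.16
[271 134] [289 253] [498.6 296.4] [118.8  18.3] 6.37
[403 182] [457 249] [496.5 137. ] [81.8 21.2] -28.15
```

View pics/fin.png

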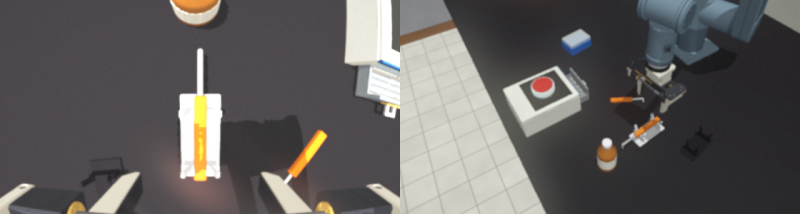

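The rod is back in both forks (centre (498.6,296.4), yaw 6.4°, same as at the start). The drawer is out, the dishes, bottle and tip box look undisturbed, and the gripper is clear.

```bash
python3 -c "
from cell import *
print(job_done())"
```

```text
the job is handed in; nothing more can be done
None
```

The job is handed in at about 46 s: the drawer was drawn out until it met its stop (pull about 7 N), the rod lies back in both forks of its rest, and the dishes, bottle and tip box look undisturbed in the final pictures.

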